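# Shut the eraser lid and tilt the jumbo pencil out of the display case

### The job

The lid of the eraser compartment on the white scalloped display case has been left standing open in the way: shut it fully. Then take the red jumbo pencil out of the case's long tray by tilting it up through the opening, which is shorter than the pencil, without forcing it against the case, and finish while still holding it in the gripper, still and the whole pencil about a hand's breadth clear above the shut case. Leave the other things on the counter where they stand.

Things in the scene. Friction and masses are not known exactly. Their poses are not given: they have to be found in the camera images.
- case: White display case, fixed, 372 long (x) x 176 (y), walls 6 thick, wall tops 81 above the counter. Origin: centre of underside; z up. Along x: long tray inside -180 to 84; partition 84 to 90; eraser compartment inside 90 to 180. Inner width 164, inner floor 6 above the counter. A fixed wooden cover (z 81 to 86) roofs the tray from its -x end to x = -104. Erasers are part of the case.
- opening (a point): Middle of the tray's open top, 81 above the counter, at x = -10 in the case; axes as the case. The open top is 188 long (case x -104 to 84) and 164 wide; the pencil does not fit through it level, however turned. In the tray two grey rests, 12 wide, tops 24 above the counter, cross it at case x -155 and 22 and carry the pencil.
- lid (a joint): Hinge of the wooden lid (98 long, 176 wide, 5 thick, 80 g, brass tab 14 beyond its free edge) of the eraser compartment; hinge line along case y at x = 87, z = 83.5. 0 = shut, flat (top 86 above counter); 1.57 upright; 1.9 = stop, leaning over the tray. Starts at 1.65 to 1.9, held by light friction; pushed towards case +x to below about 1.1 it falls shut by itself in a second.
- lid_edge (a point): Middle of the lid's free edge, 100 from the hinge line; its x points from the hinge to the free edge.
- pencil_mid (a point): Middle (half-way up) of the loose red square-bodied jumbo pencil: 240 long (its x), 22 wide (y), 24 high (z), 70 to 140 g. +x end: sharpened point (taper is the last 40); -x end: white eraser with brass band. Lies level on the rests, middle 36 above the counter, its x within 0.06 rad of the case's x, eraser end under the fixed cover, point towards the lid.
- pencil_tip (a point): Point of the pencil, on its axis, 120 from its middle.
- pencil_butt (a point): Eraser end of the pencil, on its axis, 120 from its middle.
- pencil_cup: Bystander: green glass cup of pencils, 76 across, 175 high with its pencils; origin at its foot.
- bowls: Bystander: two nested white bowls, 90 across, 50 high; origin at its foot.
- card_stack: Bystander: stack of cards 105 x 148, 30 high; origin at its underside.
- bead_jar: Bystander: orange jar with a metal cap, 70 across, 85 high; origin at its foot.
- tape_dispenser: Bystander: black tape dispenser with a blue roll, 130 x 55, 84 high; origin at its underside.
There are look-alikes about, which are no part of the job. There is more than one size of the part that bears pencil_mid; the job needs the larger.

How it is judged (in metres and radians):
On the way, in this order (a step that is already met when the one before it is completed fails the run):
1. the lid is shut while the pencil still lies in the tray (value of joint lid below 0.06 rad and height (world z) of pencil_tip below 0.075 m), for 0.2 s.
2. the pencil is tilted, point end up through the opening with the eraser end still below the rim, held in the gripper (height (world z) of pencil_tip above 0.09 m and height (world z) of pencil_butt below 0.081 m and contact force between the fingers and pencil above 1 N), for 0.05 s.
At the end, for the whole second after the job is handed in: The gripper still holds the pencil, at rest, both its ends at least 50 mm above the top of the shut case (136 mm above the counter), its middle within 250 mm of the opening seen from above, not touching the case; the lid is shut (below 0.06 rad) (value of joint lid below 0.06 rad and height (world z) of each of pencil_tip, pencil_butt above 0.136 m and horizontal distance between pencil_mid and opening below 0.25 m and contact force between the fingers and pencil above 1 N and contact force between pencil and case below 0.2 N and linear speed of pencil below 0.05 m/s); the arm keeps its last pose, push and grip.
It fails at once if the pencil is forced against the case (over 40 N) (contact force between pencil and case above 40 N).
It fails at once if a bystander is shifted by more than 30 mm (distance of any of pencil_cup, bowls, card_stack, bead_jar, tape_dispenser from where it was at the start of the episode above 0.03 m).
It also fails if it takes over 48 s, if anything falls off the work surface, if the arm or the gripper's body presses on something with over 40 N, if the wrist force passes 120 N, or if a joint passes its speed limit or range.

### The arm

A 6-joint arm with a two-finger parallel gripper is mounted at the origin on the work surface. World frame = base frame: x ahead of the robot, y to its left, z up, the work surface at z = 0. Lengths are in mm, angles in rad, forces in N, time in s.
With the tool pointing down it reaches from about 375 to 750 mm from the base axis. Payload 9 kg.
Tool frame: the origin (TCP) lies midway between the tips of the shut fingers; the grasp point (between the pads) lies env.grasp_offset behind it (env.grasp_offset is the distance from the TCP to the grasp point, in mm); z points along the fingers, x is the direction in which the jaws open and shut, and the axes are right-handed (so a half turn about z gives the same grasp; the last joint's range is limited). The gripper opens to 85 mm and grips with 20 to 120 N. Pads are 22 mm wide; open, the fingers measure 114 mm over their backs; the gripper's body (76 mm by 85 mm) begins 54 mm behind the grasp point. The pads swing forward as they close: fully open they stand 13 mm farther back than shut.
Start: joints at [-1.449, 0.104, 0.097, 1.564, 0, 1.353], TCP at [199.99, -565.721, 231.331] pointing down, gripper open.
Joint ranges: [-2.99, 2.99], [-0.84, 1.86], [-1.1, 1.16], [-1.84, 2.11], [-1.51, 1.56], [-3.14, 3.14]. Speed limits (rad/s): [2.22, 2.22, 2.57, 3.14, 3.14, 3.14].

### API

Orientations are given as a rotation vector (axis times angle).
In Python, from plant import readout, optics, job, env gives the robot as it stands.
- The arm moves only by the tool jog_arm, never from a script. Its argument "steps" is a list of rows, each an object of numbers: "tx", "ty", "tz": the shift along the world's x, y, z scaled (see below); "wx", "wy", "wz": the turn, a rotation vector about the world's x, y, z scaled (see below); "grip": the opening, from 0 (shut) to 1 (fully open). In form: [{"tx": .., "ty": .., "tz": .., "wx": .., "wy": .., "wz": .., "grip": ..}, ...]. A call has 1 to 12 rows; each row shifts and turns the commanded pose from where the row before left it; what a row does not reach is not made up. The controller multiplies each number of a shift by 0.2 m and each number of a turn by 90 degrees. A row lasts 1/10 s, in which the tool goes at most 50 mm and 8.59 degrees, less where a joint would pass 70% of its speed; a pose out of reach is approached as far as the arm can. A call with a number of a shift or a turn outside -1 to 1 is refused whole. A call with a gripper value outside its range is refused whole. The fingers move at their own pace and stop on an object; "grip_force" is the grip in N (left out, the last holds). Time passes only in rows, so rows that do not move let the fingers close. It gives the time, the measured TCP pose, the force and the opening at its end, in the units of the state.
- readout.get_obs(): the state, without advancing time (a new reading comes with each control period).
- optics.camera(name): name is "side" or "top" or "wrist"; returns the picture (400x640x3 uint8, red, green, blue); there is no depth.
- optics.calibration(name): a dict with "vfov" (degrees; the focal length in pixels is half the picture's height over the tangent of half this angle, whatever the lens; pixels are square), "cx", "cy" (the principal point, pixels), "T" (4x4, takes a point from camera to world coordinates). Camera axes: x right, y down, z forward; pixel columns grow to the right and rows downward; lengths in mm; the calibration is good to about 2 mm. A picture is of the moment at which its call begins: read the wrist's pose just before it. calibration takes no time and is no camera call; for the wrist camera it gives the pose at the moment of the call.
- job.hand_in(): hands the job in, once; it reports no verdict.
The state is a dict: "t": time; "joint_pos": joint angles; "qd": joint speeds; "joint_efforts": joint torques, N m; "position": TCP position; "orientation": TCP orientation; "force": force on the tool from outside, world axes, zero at the start; "torque": the same for the moment, N m; "opening": opening from 0.0 (shut) to 1.0 (fully open).
Only numpy, scipy, OpenCV 4.12 (cv2) and the standard library are available. Lean on these libraries where they do the work, as an engineer would, in place of code of your own. Each camera call takes 0.05 s, during which the arm holds its last target.

## Working session

There is one attempt and no reset: what is moved stays moved. The work goes in short steps, Python scripts to look and compute and a tool call to move; the robot and the scene stay as the last step left them, time stands still between calls to the robot, and variables do not carry over. Pictures are saved under pics/ and viewed, and the job is handed in when it is done.

Besides the shell and the picture viewer there is one more tool, called after "Call:" as name([rows], argument=value, ...), one row to a line, values as JSON. jog_arm: Moves the arm, as the interface text tells. Its arguments: {"type":"object","properties":{"steps":{"type":"array","items":{"type":"object","properties":{"tx":{"type":"number","minimum":-1,"maximum":1},"ty":{"type":"number","minimum":-1,"maximum":1},"tz":{"type":"number","minimum":-1,"maximum":1},"wx":{"type":"number","minimum":-1,"maximum":1},"wy":{"type":"number","minimum":-1,"maximum":1},"wz":{"type":"number","minimum":-1,"maximum":1},"grip":{"type":"number"}}}},"grip_force":{"type":"number"}},"required":["steps"]}

```bash
mkdir -p pics; ls; python3 - <<'E'
from plant import readout, optics, job, env
import cv2
print(readout.get_obs()); print(env.grasp_offset)
for n in ["side","top","wrist"]:
    c=optics.calibration(n); print(n,c)
    cv2.imwrite(f"pics/{n}0.png",optics.camera(n)[:,:,::-1])
E
```

```text
pics
{'t': 0.0, 'joint_pos': array([-1.44868390e+00,  1.04728541e-01,  9.64693948e-02,  1.56389667e+00,
        1.49217277e-05,  1.35309068e+00]), 'qd': array([-0.00015057,  0.00142563, -0.00028881,  0.00019069,  0.0007717 ,
       -0.00038982]), 'joint_efforts': array([-3.06534886e-03, -5.56931913e+01,  5.03646791e+01,  1.69674342e-02,
       -5.54479811e-04,  2.00918578e-06]), 'position': array([ 199.95808177, -565.34803291,  230.505273  ]), 'orientation': array([-2.56425261e+00,  1.81323666e+00,  1.41833451e-03]), 'force': array([ 0.21279378, -0.76599777,  0.26704819]), 'torque': array([0.03468448, 0.0125417 , 0.05609002]), 'opening': 0.9984161082928379}
18.700000000000003
side {'vfov': 46.862113787003224, 'cx': 326.4664342597288, 'cy': 198.20533691842095, 'T': array([[-8.96754264e-01, -3.22915423e-01,  3.02584566e-01,
         1.80530928e+02],
       [-4.42048749e-01,  6.21813889e-01, -6.46483094e-01,
         8.48645113e+02],
       [ 2.06080759e-02, -7.13493600e-01, -7.00358615e-01,
         1.03616459e+03],
       [ 0.00000000e+00,  0.00000000e+00,  0.00000000e+00,
         1.
[... 179 characters left out ...]
6550e+02],
       [-9.99917674e-01, -1.23164789e-02,  3.59846558e-03,
        -4.69320439e+01],
       [-1.94938101e-03, -1.31372805e-01, -9.91331118e-01,
         1.25045651e+03],
       [ 0.00000000e+00,  0.00000000e+00,  0.00000000e+00,
         1.00000000e+00]])}
wrist {'vfov': 59.53374376444259, 'cx': 320.56488623837146, 'cy': 199.58825339511753, 'T': array([[ 3.33700463e-01, -9.09626262e-01, -2.47434971e-01,
         2.62134240e+02],
       [-9.42678300e-01, -3.22354621e-01, -8.62851178e-02,
        -5.42306428e+02],
       [-1.27459716e-03,  2.62044961e-01, -9.65054824e-01,
         3.73683154e+02],
       [ 0.00000000e+00,  0.00000000e+00,  0.00000000e+00,
         1.00000000e+00]])}
```

View pics/top0.png

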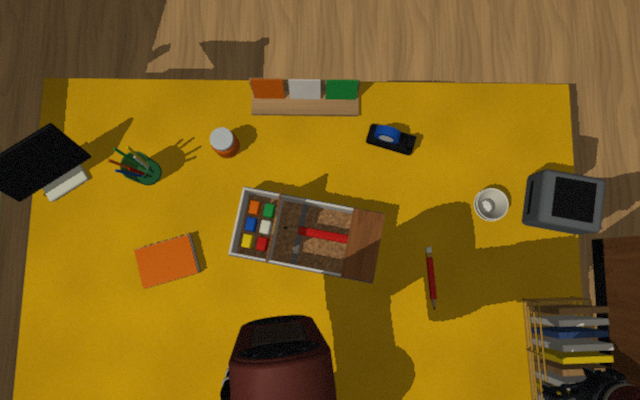

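View pics/side0.png

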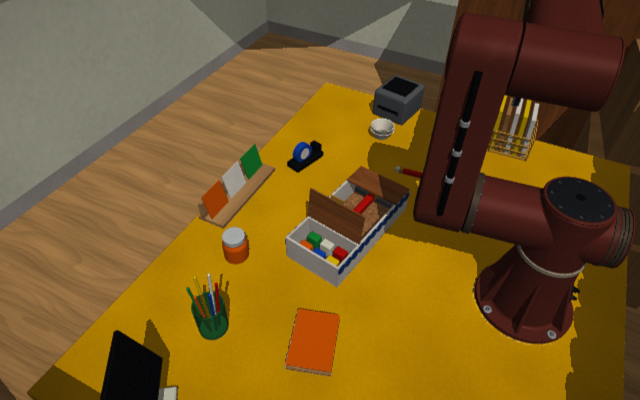

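View pics/wrist0.png

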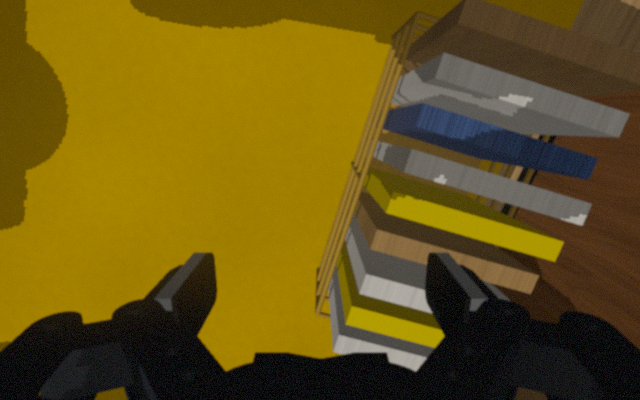

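The top view shows the case around (307,235): wooden cover at right, tray with the red pencil at (323,235), and the lid edge-on near (275,230). The eraser compartment is at left. Red pencil candidates: the one in the tray at (323,235), and a loose pencil on the counter at (431,275), which is a look-alike. There are also pencils in the cup at (140,165). The tray pencil fits the description. I'll check it in a close crop.

```bash
python3 - <<'E'
import cv2
a=cv2.imread("pics/top0.png")[170:300,215:395]; cv2.imwrite("pics/topc.png",cv2.convertScaleAbs(cv2.resize(a,None,fx=4.4,fy=4.4,interpolation=cv2.INTER_CUBIC),alpha=1.4))
a=cv2.imread("pics/side0.png")[155:295,275:420]; cv2.imwrite("pics/sidec.png",cv2.convertScaleAbs(cv2.resize(a,None,fx=4,fy=4,interpolation=cv2.INTER_CUBIC),alpha=1.4))
E
```

```text
(no output)
```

View pics/topc.png

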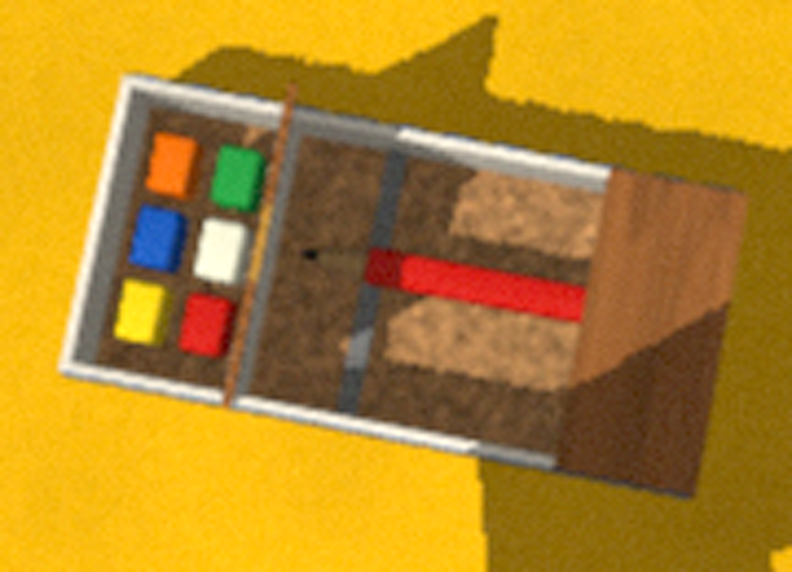

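View pics/sidec.png

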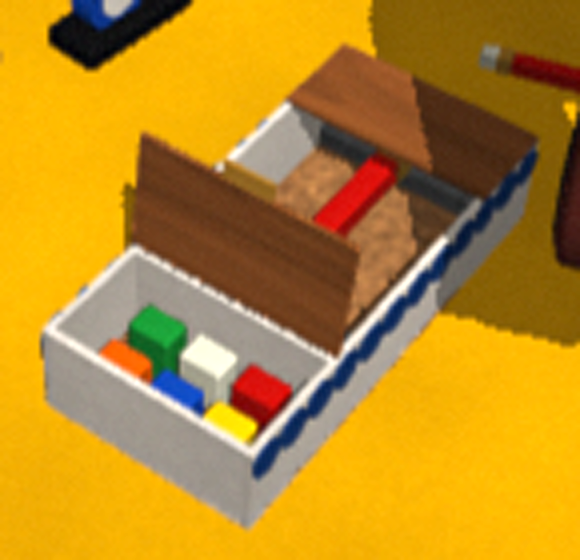

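```bash
cat > h.py <<'E'
import numpy as np, cv2
from scipy.optimize import least_squares
from plant import optics
def proj(c,P):
    f=200/np.tan(np.radians(c['vfov'])/2); T=c['T']; p=(np.asarray(P)-T[:3,3])@T[:3,:3]
    return np.stack([f*p[...,0]/p[...,2]+c['cx'],f*p[...,1]/p[...,2]+c['cy']],-1)
def ray(c,u,v):
    f=200/np.tan(np.radians(c['vfov'])/2); T=c['T']
    d=T[:3,:3]@np.array([(u-c['cx'])/f,(v-c['cy'])/f,1]); return T[:3,3],d
def atz(c,u,v,z):
    o,d=ray(c,u,v); return o+d*(z-o[2])/d[2]
def tri(rs):
    A=sum(np.eye(3)-np.outer(d,d)/(d@d) for o,d in rs); b=sum((np.eye(3)-np.outer(d,d)/(d@d))@o for o,d in rs)
    return np.linalg.solve(A,b)
def tc(u,v): return ((u+.5)/4.4-.5+215,(v+.5)/4.4-.5+170)
def sc(u,v): return ((u+.5)/4-.5+275,(v+.5)/4-.5+155)
E
cat > fit.py <<'E'
from h import *
t,s=optics.calibration('top'),optics.calibration('side')
obs=[(t,tc(130,76),(186,-88,81)),(t,tc(62,373),(186,88,81)),(t,tc(746,190),(-186,-88,86)),(t,tc(692,497),(-186,88,86)),
(s,sc(45,328),(186,-88,81)),(s,sc(250,455),(186,88,81)),(s,sc(345,45),(-186,-88,86)),(s,sc(538,143),(-186,88,86)),(s,sc(246,525),(186,88,0)),(s,sc(50,403),(186,-88,0))]
def W(p,P):
    c,sn=np.cos(p[3]),np.sin(p[3]); P=np.asarray(P,float); return np.array([p[0]+c*P[0]-sn*P[1],p[1]+sn*P[0]+c*P[1],p[2]+P[2]])
def r(p): return np.concatenate([proj(c,W(p,P))-uv for c,uv,P in obs])
q=least_squares(r,[400,-50,0,1.5],x_scale=[100,100,100,1]); print(q.x); print(q.fun.reshape(-1,2).round(1))
p=q.x
tip=atz(t,*tc(310,254),36); print('tip top@36',tip)
a=atz(t,*tc(583,303),48);b=atz(t,*tc(402,270),48);print('pencil axis pts z48',a,b,np.arctan2(*(b-a)[[1,0]]),np.linalg.norm(b-a))
cc,ss=np.cos(p[3]),np.sin(p[3])
for X in(tip,a,b): 
    d=X-[p[0],p[1],0]; print('case',cc*d[0]+ss*d[1],-ss*d[0]+cc*d[1])
# heights from both views: corner A
print(tri([ray(t,*tc(130,76)),ray(s,*sc(45,328))]),tri([ray(t,*tc(62,373)),ray(s,*sc(250,455))]))
for th in np.arange(1.6,1.95,.05):
    print(th,[ ((np.array(proj(t,W(p,(87+100*np.cos(th),y,83.5+100*np.sin(th))))-[215,170])+.5)*4.4-.5).round(0) for y in(-88,88)],[ ((np.array(proj(s,W(p,(87+100*np.cos(th),y,83.5+100*np.sin(th))))-[275,155])+.5)*4-.5).round(0) for y in(-88,88)])
E
python3 fit.py
```

```text
[506.90204752 -15.94823176  -3.34225149   1.38762829]
[[-0.8 -0.8]
 [-0.2 -1.2]
 [ 0.9  0.9]
 [ 0.9 -0.3]
 [-0.5  0.4]
 [ 0.7  0.6]
 [ 0.3 -0.1]
 [ 0.5 -1.3]
 [ 0.5  1.3]
 [-0.6  0.3]]
tip top@36 [524.8066025   43.67869488  36.        ]
pencil axis pts z48 [ 496.84694192 -120.11037086   48.        ] [515.10096359 -12.2319511   48.        ] 1.403174852615098 109.41189495146628
case 61.89069716071266 -6.74426235636199
case -104.25116399064142 -9.085767758043364
case 5.1475090383178985 -7.384857303744776
[625.99940482 149.0615557   77.80346746] [453.63869362 182.66229842  79.35858476]
1.6 [array([281.,  78.]), array([212., 403.])] [array([135., 139.]), array([352., 256.])]
1.6500000000000001 [array([290.,  80.]), array([221., 404.])] [array([139., 136.]), array([357., 252.])]
1.7000000000000002 [array([299.,  82.]), array([231., 406.])] [array([144., 132.]), array([361., 248.])]
1.7500000000000002 [array([308.,  84.]), array([240., 408.])] [array([148., 129.]), array([365., 245.])]
1.8000000000000003 [array([317.,  86.]), array([249., 410.])] [array([153., 126.]), array([369., 241.])]
1.8500000000000003 [array([326.,  88.]), array([259., 412.])] [array([157., 124.]), array([373., 238.])]
1.9000000000000004 [array([335.,  90.]), array([268., 414.])] [array([162., 122.]), array([377., 236.])]
```

```bash
cat >> h.py <<'E'
from scipy.spatial.transform import Rotation as Ro
C=np.array([506.9,-15.95]); YAW=1.388
def cw(x,y): c,s=np.cos(YAW),np.sin(YAW); return C+[c*x-s*y,s*x+c*y]
def wc(X,Y): c,s=np.cos(YAW),np.sin(YAW); d=np.array([X,Y])-C; return np.array([c*d[0]+s*d[1],-s*d[0]+c*d[1]])
def down(yawx,tilt=0):
    # tool z down, tool x at world angle yawx ; tilt: rotate about case y, +tilt = case +x end up
    x=np.array([np.cos(yawx),np.sin(yawx),0]);z=np.array([0,0,-1.]);y=np.cross(z,x)
    R=Ro.from_matrix(np.stack([x,y,z],1))
    ax=np.array([-np.sin(YAW),np.cos(YAW),0])
    return Ro.from_rotvec(-tilt*ax)*R
def st():
    from plant import readout
    o=readout.get_obs(); return o,np.array(o['position']),Ro.from_rotvec(o['orientation'])
def go(target,R=None):
    o,p,R0=st(); d=np.array(target)-p; w=((R*R0.inv()).as_rotvec() if R is not None else np.zeros(3))
    print('pos',p.round(1),'case',wc(*p[:2]).round(1),'d/200',(d/200).round(3),'rows50',np.linalg.norm(d)/50,'w/90',(np.degrees(w)/90).round(4),'deg',np.degrees(np.linalg.norm(w)).round(2),'f',o['force'].round(1),'j',o['joint_pos'].round(2),'t',o['t'],'op',round(o['opening'],3))
E
python3 - <<'E'
from h import *
o,p,R=st(); print(R.as_matrix().round(3))
for yx in (YAW+np.pi/2,YAW-np.pi/2): go([*cw(40,0),231],down(yx))
print(cw(40,0),cw(120,0))
E
```

```text
[[ 0.333 -0.943 -0.   ]
 [-0.943 -0.333  0.001]
 [-0.001 -0.    -1.   ]]
pos [ 199.9 -565.4  230.7] case [-596.1  202. ] d/200 [1.571e+00 2.944e+00 2.000e-03] rows50 13.348382475013464 w/90 [-5.0000e-04  6.0000e-04 -1.3327e+00] deg 119.94 f [-0.3  0.2  0. ] j [-1.45  0.1   0.1   1.56 -0.    1.35] t 0.15 op 1.001
pos [ 199.9 -565.4  230.7] case [-596.1  202. ] d/200 [1.571e+00 2.944e+00 2.000e-03] rows50 13.348382475013464 w/90 [-5.000e-04 -4.000e-04  6.673e-01] deg 60.06 f [-0.3  0.2  0. ] j [-1.45  0.1   0.1   1.56 -0.    1.35] t 0.15 op 1.001
[514.17120073  23.38356887] [528.7136022 102.0507066]
```

Call:
jog_arm([
  {"tx":0.0786,"ty":0.1472,"wz":0.0334,"grip":0},
  {"tx":0.0786,"ty":0.1472,"wz":0.0334,"grip":0},
  {"tx":0.0786,"ty":0.1472,"wz":0.0334,"grip":0},
  {"tx":0.0786,"ty":0.1472,"wz":0.0334,"grip":0},
  {"tx":0.0786,"ty":0.1472,"wz":0.0334,"grip":0},
  {"tx":0.0786,"ty":0.1472,"wz":0.0334,"grip":0},
  {"tx":0.0786,"ty":0.1472,"wz":0.0334,"grip":0},
  {"tx":0.0786,"ty":0.1472,"wz":0.0334,"grip":0},
  {"tx":0.0786,"ty":0.1472,"wz":0.0334,"grip":0},
  {"tx":0.0786,"ty":0.1472,"wz":0.0334,"grip":0},
], grip_force=40)

```text
$.steps[0]: bad value
```

Call:
jog_arm([
  {"tx":0.0786,"ty":0.1472,"wz":0.0334,"grip":0},
  {"tx":0.0786,"ty":0.1472,"wz":0.0334,"grip":0},
  {"tx":0.0786,"ty":0.1472,"wz":0.0334,"grip":0},
  {"tx":0.0786,"ty":0.1472,"wz":0.0334,"grip":0},
  {"tx":0.0786,"ty":0.1472,"wz":0.0334,"grip":0},
  {"tx":0.0786,"ty":0.1472,"wz":0.0334,"grip":0},
  {"tx":0.0786,"ty":0.1472,"wz":0.0334,"grip":0},
  {"tx":0.0786,"ty":0.1472,"wz":0.0334,"grip":0},
  {"tx":0.0786,"ty":0.12,"wz":0.0334,"grip":0},
  {"tx":0.0786,"ty":0.1,"wz":0.0334,"grip":0},
  {"grip":0},
  {"grip":0},
])

```text
$.steps[0]: bad value
```

```bash
python3 - <<'E'
from h import *
go([*cw(40,0),150],down(YAW-np.pi/2))
for n in['wrist','side']: cv2.imwrite(f'pics/{n}1.png',optics.camera(n)[:,:,::-1])
E
```

```text
pos [ 199.9 -565.4  230.7] case [-596.1  202. ] d/200 [ 1.571  2.944 -0.403] rows50 13.445581337923652 w/90 [-5.000e-04 -4.000e-04  6.673e-01] deg 60.06 f [-0.3  0.2  0. ] j [-1.45  0.1   0.1   1.56 -0.    1.35] t 0.15 op 1.001
```

View pics/wrist1.png

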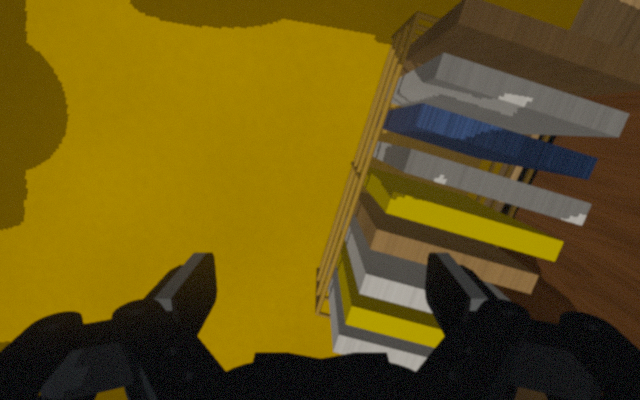

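View pics/side1.png

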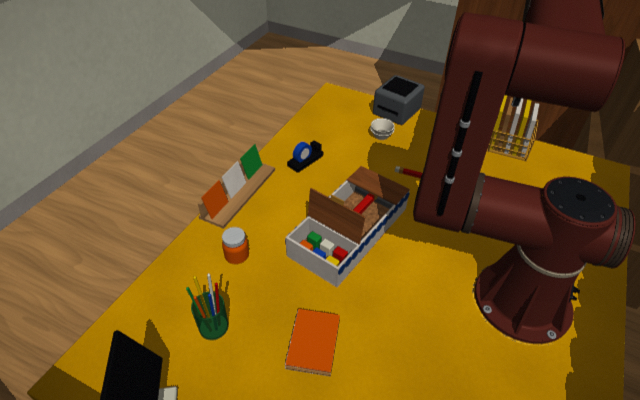

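The calls were refused and nothing moved, probably because each row has to carry every field. I'll write all the fields.

Call:
jog_arm([
  {"tx":0.0786,"ty":0.1472,"tz":0,"wx":0,"wy":0,"wz":0.0334,"grip":0},
  {"tx":0.0786,"ty":0.1472,"tz":0,"wx":0,"wy":0,"wz":0.0334,"grip":0},
  {"tx":0.0786,"ty":0.1472,"tz":0,"wx":0,"wy":0,"wz":0.0334,"grip":0},
  {"tx":0.0786,"ty":0.1472,"tz":0,"wx":0,"wy":0,"wz":0.0334,"grip":0},
  {"tx":0.0786,"ty":0.1472,"tz":0,"wx":0,"wy":0,"wz":0.0334,"grip":0},
  {"tx":0.0786,"ty":0.1472,"tz":0,"wx":0,"wy":0,"wz":0.0334,"grip":0},
  {"tx":0.0786,"ty":0.1472,"tz":0,"wx":0,"wy":0,"wz":0.0334,"grip":0},
  {"tx":0.0786,"ty":0.1472,"tz":0,"wx":0,"wy":0,"wz":0.0334,"grip":0},
  {"tx":0.0786,"ty":0.1472,"tz":0,"wx":0,"wy":0,"wz":0.0334,"grip":0},
  {"tx":0.0786,"ty":0.1472,"tz":0,"wx":0,"wy":0,"wz":0.0334,"grip":0},
], grip_force=40)

```text
t: 1.25
position: [357.6, -270.1, 231.3]
orientation: [2.949, -1.084, 0.001]
force: [0.5, 0.0, -0.4]
opening: -0.004
```

Call:
jog_arm([
  {"tx":0.0786,"ty":0.1472,"tz":0,"wx":0,"wy":0,"wz":0.0334,"grip":0},
  {"tx":0.0786,"ty":0.1472,"tz":0,"wx":0,"wy":0,"wz":0.0334,"grip":0},
  {"tx":0.0786,"ty":0.1472,"tz":0,"wx":0,"wy":0,"wz":0.0334,"grip":0},
  {"tx":0.0786,"ty":0.1472,"tz":0,"wx":0,"wy":0,"wz":0.0334,"grip":0},
  {"tx":0.0786,"ty":0.1472,"tz":0,"wx":0,"wy":0,"wz":0.0334,"grip":0},
  {"tx":0.0786,"ty":0.1472,"tz":0,"wx":0,"wy":0,"wz":0.0334,"grip":0},
  {"tx":0.0786,"ty":0.1472,"tz":0,"wx":0,"wy":0,"wz":0.0334,"grip":0},
  {"tx":0.0786,"ty":0.1472,"tz":0,"wx":0,"wy":0,"wz":0.0334,"grip":0},
  {"tx":0.0786,"ty":0.1,"tz":0,"wx":0,"wy":0,"wz":0.0334,"grip":0},
  {"tx":0.0786,"ty":0.05,"tz":0,"wx":0,"wy":0,"wz":0.0334,"grip":0},
  {"tx":0,"ty":0,"tz":0,"wx":0,"wy":0,"wz":0,"grip":0},
])

```text
t: 2.35
position: [515.3, -4.4, 230.9]
orientation: [-3.129, 0.279, 0.0]
force: [0.3, -0.2, 0.4]
opening: 0.003
```

```bash
python3 - <<'E'
from h import *
go([*cw(35,0),150],down(YAW-np.pi/2))
for n in['wrist','side']: cv2.imwrite(f'pics/{n}2.png',optics.camera(n)[:,:,::-1])
E
```

```text
pos [515.3  -4.4 230.9] case [12.8 -6.2] d/200 [-0.01   0.115 -0.405] rows50 1.6827047605955203 w/90 [-0.0002 -0.     -0.003 ] deg 0.27 f [ 0.3 -0.2  0.4] j [-0.26 -0.15 -0.16  1.57  0.    1.49] t 2.35 op 0.003
```

View pics/wrist2.png

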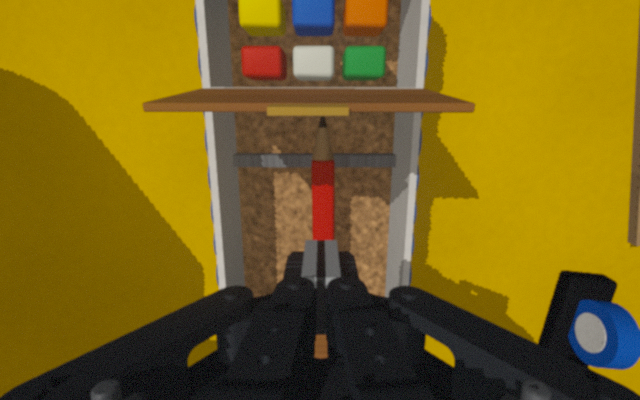

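View pics/side2.png

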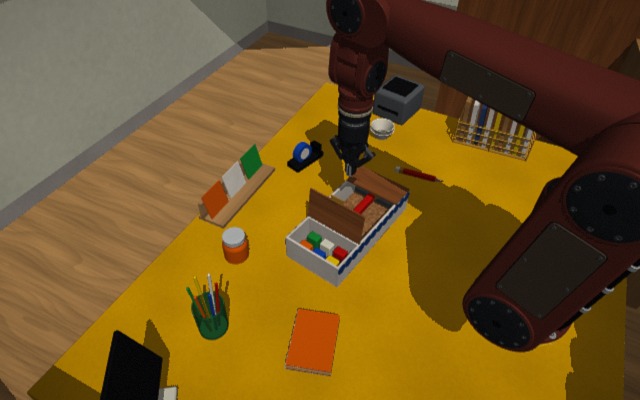

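The lid stands just beyond the fingers in the wrist view, with its brass tab at (307,110). The pencil tip is at (322,122) and the red body runs down to the fingers. Next I'll go down on the tray side and push.

Call:
jog_arm([
  {"tx":-0.003,"ty":0.03,"tz":-0.14,"wx":0,"wy":0,"wz":0,"grip":0},
  {"tx":-0.003,"ty":0.03,"tz":-0.14,"wx":0,"wy":0,"wz":-0.003,"grip":0},
  {"tx":-0.003,"ty":0.05,"tz":-0.13,"wx":0,"wy":0,"wz":0,"grip":0},
  {"tx":0.01,"ty":0.052,"tz":0,"wx":0,"wy":0,"wz":0,"grip":0},
  {"tx":0.01,"ty":0.052,"tz":0,"wx":0,"wy":0,"wz":0,"grip":0},
  {"tx":0.01,"ty":0.052,"tz":0,"wx":0,"wy":0,"wz":0,"grip":0},
  {"tx":0.01,"ty":0.052,"tz":0,"wx":0,"wy":0,"wz":0,"grip":0},
  {"tx":0.01,"ty":0.052,"tz":0,"wx":0,"wy":0,"wz":0,"grip":0},
  {"tx":0.01,"ty":0.052,"tz":0,"wx":0,"wy":0,"wz":0,"grip":0},
  {"tx":0.01,"ty":0.052,"tz":0,"wx":0,"wy":0,"wz":0,"grip":0},
  {"tx":0.01,"ty":0.052,"tz":0,"wx":0,"wy":0,"wz":0,"grip":0},
])

```text
t: 3.55
position: [528.8, 100.4, 149.4]
orientation: [-3.128, 0.292, -0.0]
force: [0.2, -0.4, 0.3]
opening: -0.0
```

```bash
python3 - <<'E'
from h import *
go([*cw(35,0),150],down(YAW-np.pi/2))
for n in['side']: cv2.imwrite(f'pics/{n}3.png',optics.camera(n)[100:300,200:520,::-1].repeat(2,0).repeat(2,1))
E
```

```text
pos [528.8 100.4 149.4] case [118.3  -0.4] d/200 [-0.077 -0.409  0.003] rows50 1.66686135971974 w/90 [-0.      0.      0.0022] deg 0.2 f [ 0.2 -0.4  0.3] j [-0.06 -0.08 -0.24  1.41  0.    1.7 ] t 3.55 op -0.0
```

View pics/side3.png

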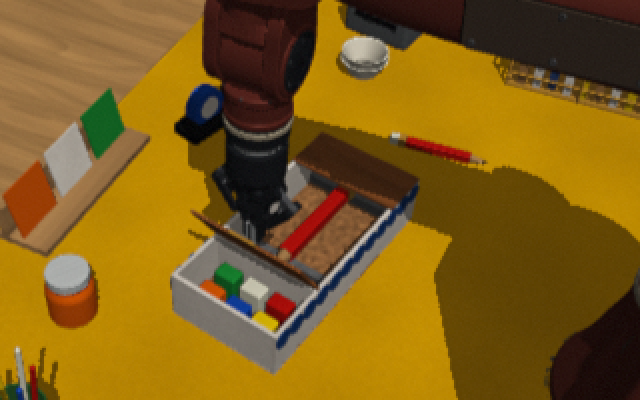

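Call:
jog_arm([
  {"tx":-0.02,"ty":-0.1,"tz":0.1,"wx":0,"wy":0,"wz":0,"grip":1},
  {"tx":-0.02,"ty":-0.16,"tz":0.1,"wx":0,"wy":0,"wz":0,"grip":1},
  {"tx":-0.02,"ty":-0.16,"tz":0.1,"wx":0,"wy":0,"wz":0,"grip":1},
  {"tx":-0.02,"ty":-0.16,"tz":0.1,"wx":0,"wy":0,"wz":0,"grip":1},
  {"tx":-0.02,"ty":-0.16,"tz":0,"wx":0,"wy":0,"wz":0,"grip":1},
  {"tx":0,"ty":0,"tz":0,"wx":0,"wy":0,"wz":0,"grip":1},
  {"tx":0,"ty":0,"tz":0,"wx":0,"wy":0,"wz":0,"grip":1},
  {"tx":0,"ty":0,"tz":0,"wx":0,"wy":0,"wz":0,"grip":1},
  {"tx":0,"ty":0,"tz":0,"wx":0,"wy":0,"wz":0,"grip":1},
])

```text
t: 4.5
position: [508.6, -47.6, 229.1]
orientation: [-3.128, 0.29, 0.001]
force: [-0.0, 0.8, -0.6]
opening: 1.002
```

```bash
cat > look.py <<'E'
import sys
from h import *
i=sys.argv[1]
go([*cw(-10,-8),150],down(YAW-np.pi/2))
c=optics.calibration('wrist'); cv2.imwrite(f'pics/wrist{i}.png',optics.camera('wrist')[:,:,::-1]); np.save(f'pics/w{i}.npy',c,allow_pickle=True)
cv2.imwrite(f'pics/side{i}.png',np.ascontiguousarray(optics.camera('side')[100:300,200:520,::-1]).repeat(2,0).repeat(2,1))
E
python3 look.py 4
```

```text
pos [508.6 -47.6 229.1] case [-30.9  -7.4] d/200 [ 0.022  0.102 -0.395] rows50 1.635560366731405 w/90 [-0.0002 -0.0002  0.0015] deg 0.14 f [-0.   0.8 -0.6] j [-0.35 -0.17 -0.17  1.57  0.    1.41] t 4.5 op 1.002
```

View pics/wrist4.png

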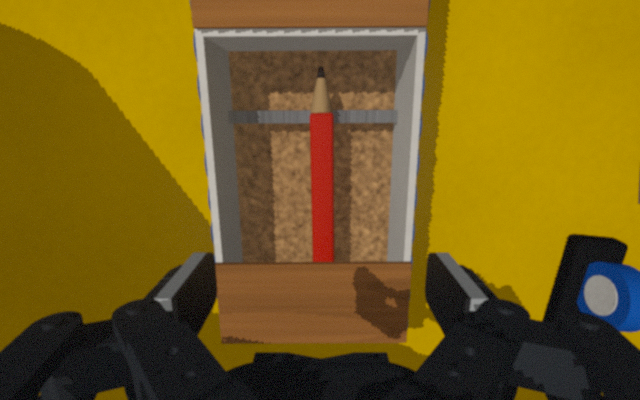

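View pics/side4.png

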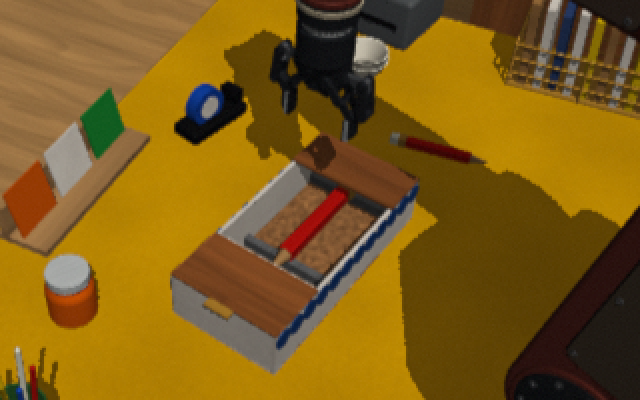

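The lid lies shut in the side view, with its tab at (217,309). The pencil is still in the tray. Wrist view: tip (321,69), taper base (322,112), and the red body reaches the cover at (323,262). I'll measure from the wrist and side views.

```bash
python3 - <<'E'
from h import *
a=cv2.imread('pics/wrist4.png'); cv2.imwrite('pics/w4c.png',cv2.resize(a[0:280,190:440],None,fx=2.14,fy=2.14,interpolation=cv2.INTER_CUBIC))
c=np.load('pics/w4.npy',allow_pickle=True).item(); s=optics.calibration('side'); t=optics.calibration('top')
cv2.imwrite('pics/top4.png',cv2.resize(optics.camera('top')[170:300,215:395,::-1],None,fx=4.4,fy=4.4,interpolation=cv2.INTER_CUBIC))
side=lambda u,v:((u+.5)/2-.5+200,(v+.5)/2-.5+100)
P=tri([ray(c,321,69),ray(s,*side(277,262))]);print('tip',P,wc(*P[:2]))
for n,(u,v),z in [('tip',(321,67),36),('tb',(322,112),48),('cov',(323,262),48),('rimL',(207,34),81),('rimR',(417,34),81),('covL',(215,264),86),('covR',(412,264),86)]:
    X=atz(c,u,v,z);print(n,X.round(1),wc(*X[:2]).round(1))
E
```

```text
tip [521.58605411  45.98432553  53.65425869] [63.57208264 -3.18295018]
tip [526.7  50.9  36. ] [69.3 -7.3]
tb [520.4  12.2  48. ] [30.1 -8.1]
cov [ 494.6 -132.4   48. ] [-116.7   -9. ]
rimL [444.5  85.9  81. ] [88.8 79.9]
rimR [602.3  56.4  81. ] [ 88.5 -80.7]
covL [402.5 -99.   86. ] [-100.6   87.6]
covR [ 575.3 -131.2   86. ] [-100.8  -88.2]
```

View pics/w4c.png

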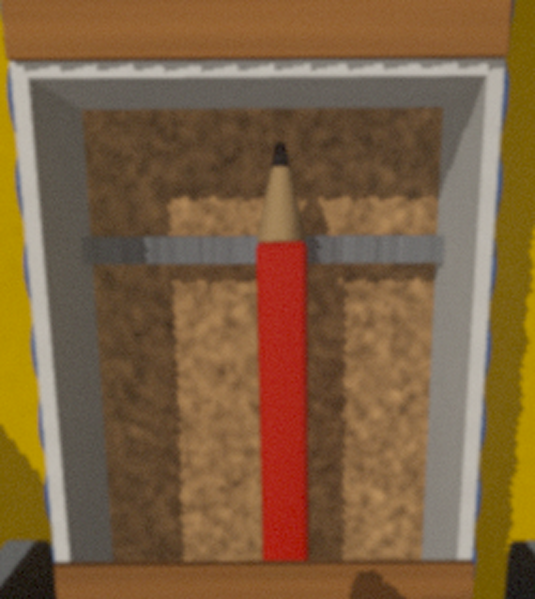

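View pics/top4.png

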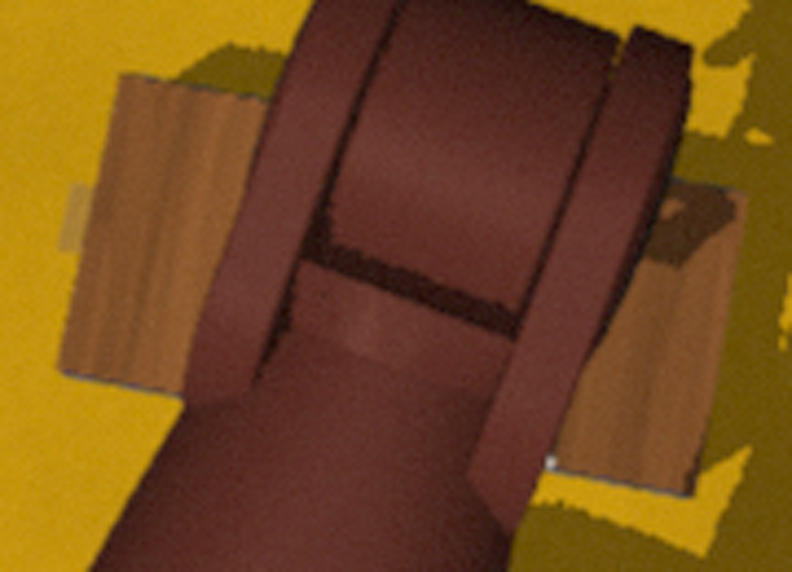

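Call:
jog_arm([
  {"tx":0.008,"ty":0.036,"tz":-0.18,"wx":0,"wy":0,"wz":0,"grip":1},
  {"tx":0.008,"ty":0.036,"tz":-0.18,"wx":0,"wy":0,"wz":0.002,"grip":1},
  {"tx":0.008,"ty":0.036,"tz":-0.18,"wx":0,"wy":0,"wz":0.002,"grip":1},
  {"tx":0,"ty":0,"tz":0,"wx":0,"wy":0,"wz":0,"grip":1},
  {"tx":0,"ty":0,"tz":0,"wx":0,"wy":0,"wz":0,"grip":1},
])

```text
t: 5.15
position: [513.1, -26.8, 121.9]
orientation: [-3.129, 0.281, 0.001]
force: [-0.4, 0.7, 0.8]
opening: 0.997
```

```bash
python3 look.py 5
```

```text
pos [513.1 -26.8 121.9] case [-9.5 -8.1] d/200 [-0.001 -0.002  0.141] rows50 0.562161977102417 w/90 [-0.     -0.0004 -0.0021] deg 0.2 f [-0.4  0.7  0.8] j [-0.31 -0.15 -0.35  1.37 -0.    1.44] t 5.15 op 0.997
```

View pics/wrist5.png

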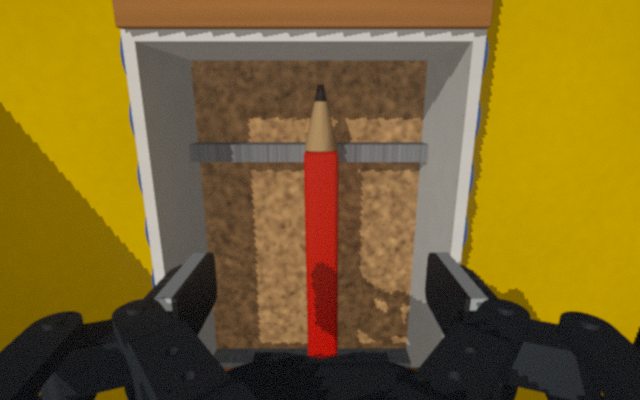

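```bash
python3 - <<'E'
from h import *
a=np.load('pics/w4.npy',allow_pickle=True).item();b=np.load('pics/w5.npy',allow_pickle=True).item()
for n,p,q in [('tip',(320.6,66.6),(320.2,85)),('taperbase',(321.3,112.8),(321,151.5)),('restL',(230,110),(191,143)),('restR',(397,110),(427,143)),('rimL outer',(194,29.5),(122,30)),('innerL',(203,36),(134,42)),('innerR',(418,36),(474,42))]:
    X=tri([ray(a,*p),ray(b,*q)]);print(n,X.round(1),wc(*X[:2]).round(1))
for n,p,z in[('tip',(320.2,85),36),('tb',(321,151.5),48),('restfar',(320,143),24),('restnear',(320,162),24),('inL',(134,42),81),('inR',(474,42),81),('end',(322,350),48)]:
    X=atz(b,*p,z);print(n,X.round(1),wc(*X[:2]).round(1))
E
```

```text
tip [526.4  51.2  36.6] [69.6 -7. ]
taperbase [519.7  11.5  44.5] [29.4 -7.6]
restL [433.7  30.2  25.7] [32.  80.4]
restR [594.2  -0.   13.9] [ 31.5 -82.9]
rimL outer [434.1  92.2  75.7] [93.1 91.3]
innerL [441.8  84.2  83.6] [86.7 82.2]
innerR [602.8  54.9  81.7] [ 87.1 -81.4]
tip [526.5  51.3  36. ] [69.6 -7. ]
tb [519.9  12.   48. ] [29.8 -7.7]
restfar [519.7  14.8  24. ] [32.5 -7. ]
restnear [517.3   1.9  24. ] [19.4 -7. ]
inL [440.6  84.6  81. ] [86.9 83.4]
inR [603.2  55.2  81. ] [ 87.4 -81.7]
end [ 494.9 -130.2   48. ] [-114.5   -9. ]
```

Heights agree with the text: tip 36.6, pencil top about 45 and rim about 82. The wrist views put the case 3.5 mm further along its x than my first fit, so I'll shift the fit by that. Going down to grasp at case x about -13, which clears the rest at 16 to 28.

Call:
jog_arm([
  {"tx":0,"ty":0,"tz":-0.14,"wx":0,"wy":0,"wz":0,"grip":1},
  {"tx":0,"ty":0,"tz":-0.14,"wx":0,"wy":0,"wz":0,"grip":1},
  {"tx":0,"ty":0,"tz":-0.14,"wx":0,"wy":0,"wz":0,"grip":1},
  {"tx":0,"ty":0,"tz":-0.09,"wx":0,"wy":0,"wz":0,"grip":1},
  {"tx":0,"ty":0,"tz":0,"wx":0,"wy":0,"wz":0,"grip":1},
  {"tx":0,"ty":0,"tz":0,"wx":0,"wy":0,"wz":0,"grip":1},
])

```text
t: 5.85
position: [514.3, -27.6, 20.9]
orientation: [3.128, -0.283, 0.003]
force: [-0.3, -0.7, -0.3]
opening: 0.998
```

```bash
sed -i 's/^C=.*/C=np.array([507.5,-12.5]); YAW=1.388/' h.py; python3 look.py 6
```

```text
pos [514.3 -27.6  20.9] case [-13.6  -9.5] d/200 [-0.004  0.019  0.646] rows50 2.5839031584494183 w/90 [ 0.0004  0.0011 -0.0014] deg 0.16 f [-0.3 -0.7 -0.3] j [-0.31 -0.08 -0.48  1.17 -0.    1.44] t 5.85 op 0.998
```

View pics/wrist6.png

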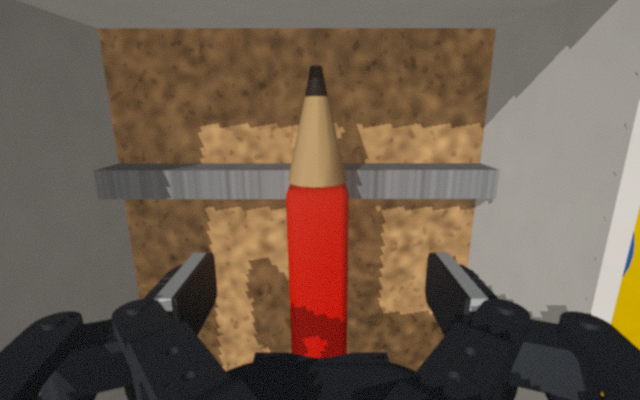

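View pics/side6.png

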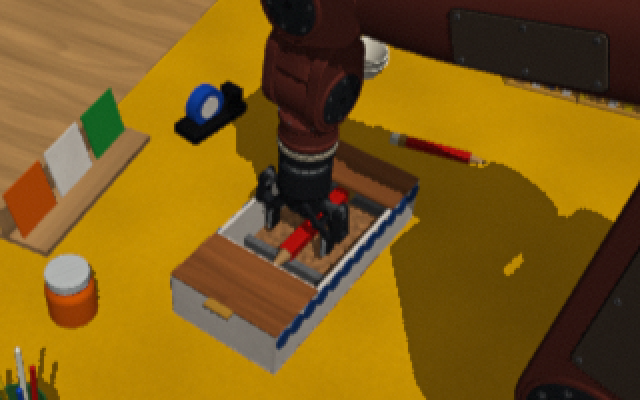

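Call:
jog_arm([
  {"tx":0,"ty":0,"tz":0,"wx":0,"wy":0,"wz":0,"grip":0},
  {"tx":0,"ty":0,"tz":0,"wx":0,"wy":0,"wz":0,"grip":0},
  {"tx":0,"ty":0,"tz":0,"wx":0,"wy":0,"wz":0,"grip":0},
  {"tx":0,"ty":0,"tz":0,"wx":0,"wy":0,"wz":0,"grip":0},
  {"tx":0,"ty":0,"tz":0,"wx":0,"wy":0,"wz":0,"grip":0},
  {"tx":0,"ty":0,"tz":0,"wx":0,"wy":0,"wz":0,"grip":0},
  {"tx":0,"ty":0,"tz":0,"wx":0,"wy":0,"wz":0,"grip":0},
], grip_force=80)

```text
t: 6.65
position: [513.7, -27.0, 19.7]
orientation: [3.129, -0.282, 0.001]
force: [0.2, -0.6, 3.2]
opening: 0.243
```

```bash
python3 - <<'E'
from h import *
go([*cw(-13,-8),21],down(YAW-np.pi/2))
b=np.load('pics/w6.npy',allow_pickle=True).item(); X=atz(b,315.5,67,36); print('tip',X,wc(*X[:2]))
X=atz(b,319,186,48); print('tb',X,wc(*X[:2]))
E
cat > path.py <<'E'
import numpy as np
# pencil as rect -120..80 by +-12, taper to tip; obstacles in case x,z; sampled signed dist
def pts(m,z,a):
    u=np.array([(s,h) for s in np.linspace(-120,80,81) for h in(-12,12)]+[(120,0),(100,6),(100,-6)])
    c,s=np.cos(a),np.sin(a); return np.stack([m+c*u[:,0]-s*u[:,1],z+s*u[:,0]+c*u[:,1]],1)
obs={'cover':(-186,-104,81,86),'end':(-186,-180,0,81),'part':(84,90,0,81),'lid':(84,187,81,86),'rest1':(-161,-149,0,24),'rest2':(16,28,0,24),'floor':(-180,84,0,6)}
def d(P,o):
    x0,x1,z0,z1=o; dx=np.maximum(np.maximum(x0-P[:,0],P[:,0]-x1),0);dz=np.maximum(np.maximum(z0-P[:,1],P[:,1]-z1),0); return np.hypot(dx,dz).min()
def clear(m,z,a): 
    P=pts(m,z,a); return {k:round(d(P,o),1) for k,o in obs.items()}
if __name__=='__main__':
    import sys
    W=[(-54,36,0),(-45,44,0),(-45,55,.1),(-44,70,.25),(-40,82,.38),(-30,100,.48),(-15,125,.55),(0,150,.6),(0,215,.6)]
    last=W[0]
    for w in W[1:]:
        for f in(.25,.5,.75,1):
            q=np.array(last)+f*(np.array(w)-last); cl=clear(*q); k=min(cl,key=cl.get)
            print(q.round(2),k,cl[k],{n:v for n,v in cl.items() if v<12}, 'tip',round(q[1]+120*np.sin(q[2])),'butt',round(q[1]-120*np.sin(q[2])))
        last=w
E
python3 path.py
```

```text
pos [513.7 -27.   19.7] case [-13.2  -8.7] d/200 [-0.003  0.002  0.007] rows50 0.0309526118670918 w/90 [ 0.0001  0.0005 -0.0018] deg 0.16 f [ 0.2 -0.6  3.2] j [-0.31 -0.08 -0.48  1.17  0.    1.44] t 6.65 op 0.243
tip [526.4955163   51.25829703  36.        ] [66.14903948 -7.08905181]
tb [520.65761679  12.50115092  48.        ] [26.97640411 -8.39369098]
[-51.75  38.     0.  ] rest1 2.0 {'end': np.float64(8.2), 'rest1': np.float64(2.0), 'rest2': np.float64(2.0)} tip 38 butt 38
[-49.5  40.    0. ] rest1 4.0 {'end': np.float64(10.5), 'rest1': np.float64(4.0), 'rest2': np.float64(4.0)} tip 40 butt 40
[-47.25  42.     0.  ] rest1 6.0 {'part': np.float64(11.2), 'rest1': np.float64(6.0), 'rest2': np.float64(6.0)} tip 42 butt 42
[-45  44   0] rest1 8.0 {'part': np.float64(9.0), 'rest1': np.float64(8.0), 'rest2': np.float64(8.0)} tip 44 butt 44
[-4.500e+01  4.675e+01  2.000e-02] rest1 7.9 {'part': np.float64(9.0), 'rest1': np.float64(7.9)} tip 50 butt 44
[-45.    49.5    0.05] rest1 7.7 {'part': np.float64(9.1), 'rest1': np.float64(7.7)} tip 55 butt 44
[-45.    52.25   0.08] rest1 7.5 {'part': 
[... 1382 characters left out ...]
ver': np.float64(1.2)} tip 172 butt 53
[-18.75 118.75   0.53] cover 0.0 {'cover': np.float64(0.0)} tip 180 butt 58
[-15.   125.     0.55] cover 0.0 {'cover': np.float64(0.0)} tip 188 butt 62
[-11.25 131.25   0.56] cover 0.0 {'cover': np.float64(0.0)} tip 195 butt 67
[ -7.5  137.5    0.57] cover 0.0 {'cover': np.float64(0.0)} tip 203 butt 72
[ -3.75 143.75   0.59] cover 1.2 {'cover': np.float64(1.2)} tip 210 butt 77
[  0.  150.    0.6] cover 6.1 {'cover': np.float64(6.1)} tip 218 butt 82
[  0.   166.25   0.6 ] cover 12.0 {} tip 234 butt 98
[  0.  182.5   0.6] cover 22.2 {} tip 250 butt 115
[  0.   198.75   0.6 ] cover 37.0 {} tip 267 butt 131
[  0.  215.    0.6] cover 52.7 {} tip 283 butt 147
```

```bash
sed -i 's/^    W=.*/    W=[(-54,36,0),(-45,45,0),(-45,57,.1),(-44,72,.25),(-38,84,.36),(-10,94,.42),(28,110,.42),(28,210,.42)]/' path.py; python3 path.py | cut -c1-150 | sed 's/np.float64//g'
cat > next.py <<'E'
# pencil waypoints -> TCP shift; grasp at s=+41 along axis (m=-54.2+..), TCP offset -18.7 -> tool z
from h import *
W=[(-54,36,0),(-45,45,0),(-45,57,.1),(-44,72,.25),(-38,84,.36),(-10,94,.42),(28,110,.42),(28,210,.42)]
def tcp(m,z,a,s=40.8,h=-16.3):
    return np.array([m+s*np.cos(a)-h*np.sin(a), z+s*np.sin(a)+h*np.cos(a)])
ax=np.array([np.sin(YAW),-np.cos(YAW),0])
for a,b in zip(W,W[1:]):
    d=tcp(*b)-tcp(*a); v=np.array([np.cos(YAW)*d[0],np.sin(YAW)*d[0],d[1]]); w=ax*np.degrees(b[2]-a[2])/90
    print(b,'tcp case',tcp(*b).round(1),'d',(v/200).round(4),'w',w.round(4),'world tcp',[*cw(tcp(*b)[0],-8.5).round(1),tcp(*b)[1].round(1)])
E
python3 next.py
```

```text
[-51.75  38.25   0.  ] rest1 2.2 {'end': (8.2), 'rest1': (2.2), 'rest2': (2.2)} tip 38 butt 38
[-49.5  40.5   0. ] rest1 4.5 {'end': (10.5), 'rest1': (4.5), 'rest2': (4.5)} tip 40 butt 40
[-47.25  42.75   0.  ] rest1 6.8 {'part': (11.2), 'rest1': (6.8), 'rest2': (6.8)} tip 43 butt 43
[-45  45   0] part 9.0 {'part': (9.0), 'rest1': (9.0), 'rest2': (9.0)} tip 45 butt 45
[-4.5e+01  4.8e+01  2.0e-02] part 9.0 {'part': (9.0), 'rest1': (9.1)} tip 51 butt 45
[-4.5e+01  5.1e+01  5.0e-02] part 9.1 {'part': (9.1), 'rest1': (9.2)} tip 57 butt 45
[-45.    54.     0.08] rest1 9.2 {'part': (9.3), 'rest1': (9.2)} tip 63 butt 45
[-45.   57.    0.1] rest1 9.3 {'part': (9.6), 'rest1': (9.3)} tip 69 butt 45
[-44.75  60.75   0.14] rest1 8.5 {'part': (9.9), 'lid': (10.6), 'rest1': (8.5)} tip 77 butt 44
[-44.5   64.5    0.18] rest1 7.8 {'part': (11.2), 'lid': (10.3), 'rest1': (7.8)} tip 85 butt 44
[-44.25  68.25   0.21] rest1 7.2 {'rest1': (7.2)} tip 94 butt 43
[-44.    72.     0.25] rest1 6.7 {'cover': (11.6), 'rest1': (6.7)} tip 102 butt 42
[-42.5   75.     0.28] rest1 6.6 {'cover': (10.6), 'rest1': (6.
[... 1275 characters left out ...]
 0.1072] w [ 0.0939 -0.0174  0.    ] world tcp [np.float64(515.8), np.float64(-14.5), np.float64(66.3)]
(-38, 84, 0.36) tcp case [ 5.9 83.1] d [0.0058 0.0313 0.0841] w [ 0.0689 -0.0127  0.    ] world tcp [np.float64(516.9), np.float64(-8.2), np.float64(83.1)]
(-10, 94, 0.42) tcp case [33.9 95.8] d [0.0254 0.1375 0.0632] w [ 0.0376 -0.0069  0.    ] world tcp [np.float64(522.0), np.float64(19.3), np.float64(95.8)]
(28, 110, 0.42) tcp case [ 71.9 111.8] d [0.0345 0.1868 0.08  ] w [ 0. -0.  0.] world tcp [np.float64(528.9), np.float64(56.7), np.float64(111.8)]
(28, 210, 0.42) tcp case [ 71.9 211.8] d [0.  0.  0.5] w [ 0. -0.  0.] world tcp [np.float64(528.9), np.float64(56.7), np.float64(211.8)]
```

Grasped at opening 0.243, about 21 mm, which matches the pencil's width. I'll lift slightly, then check.

Call:
jog_arm([
  {"tx":0,"ty":0,"tz":0.015,"wx":0,"wy":0,"wz":0,"grip":0},
  {"tx":0.002,"ty":0.011,"tz":0.015,"wx":0,"wy":0,"wz":0,"grip":0},
  {"tx":0.002,"ty":0.011,"tz":0.015,"wx":0,"wy":0,"wz":0,"grip":0},
  {"tx":0.002,"ty":0.011,"tz":0,"wx":0,"wy":0,"wz":0,"grip":0},
  {"tx":0.002,"ty":0.011,"tz":0,"wx":0,"wy":0,"wz":0,"grip":0},
  {"tx":0,"ty":0,"tz":0,"wx":0,"wy":0,"wz":0,"grip":0},
])

```text
t: 7.25
position: [514.9, -17.8, 28.2]
orientation: [-3.129, 0.282, 0.0]
force: [-0.2, -0.1, -0.6]
opening: 0.247
```

```bash
python3 look.py 7
```

```text
pos [514.9 -17.8  28.2] case [-3.9 -8.2] d/200 [-0.007 -0.03   0.609] rows50 2.4398164981385464 w/90 [-0.0001 -0.0001 -0.0019] deg 0.18 f [-0.2 -0.1 -0.6] j [-0.29 -0.09 -0.47  1.19  0.    1.46] t 7.25 op 0.247
```

View pics/wrist7.png

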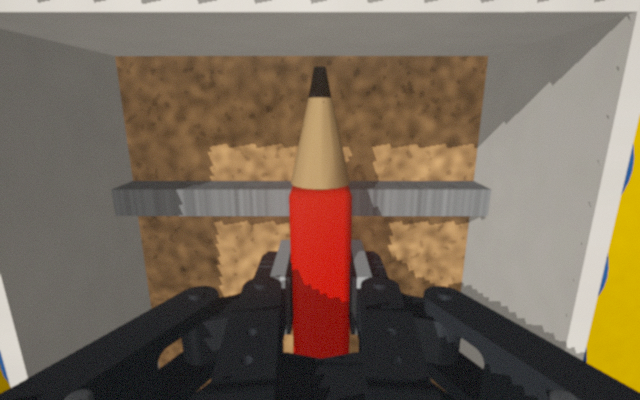

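View pics/side7.png

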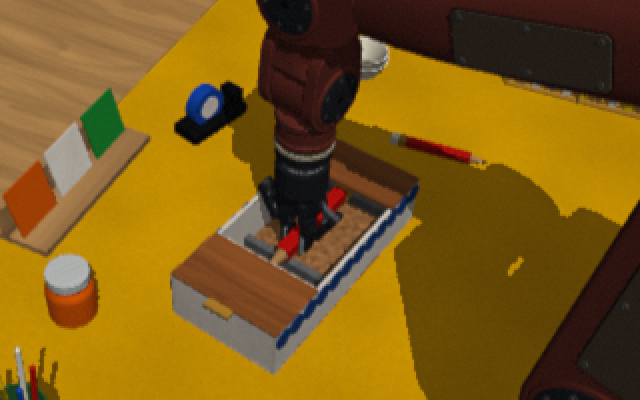

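Pencil held: the tip is at (320,67), the same wrist pixel as before closing, so it hasn't slipped. Now the tilt.

Call:
jog_arm([
  {"tx":0.0003,"ty":0.0018,"tz":0.0205,"wx":0.0157,"wy":-0.0029,"wz":0,"grip":0},
  {"tx":0.0003,"ty":0.0018,"tz":0.0205,"wx":0.0157,"wy":-0.0029,"wz":0,"grip":0},
  {"tx":0.0003,"ty":0.0018,"tz":0.0205,"wx":0.0157,"wy":-0.0029,"wz":0,"grip":0},
  {"tx":0.0003,"ty":0.0018,"tz":0.0205,"wx":0.0157,"wy":-0.0029,"wz":0,"grip":0},
  {"tx":0.0004,"ty":0.0023,"tz":0.0215,"wx":0.0188,"wy":-0.0035,"wz":0,"grip":0},
  {"tx":0.0004,"ty":0.0023,"tz":0.0215,"wx":0.0188,"wy":-0.0035,"wz":0,"grip":0},
  {"tx":0.0004,"ty":0.0023,"tz":0.0215,"wx":0.0188,"wy":-0.0035,"wz":0,"grip":0},
  {"tx":0.0004,"ty":0.0023,"tz":0.0215,"wx":0.0188,"wy":-0.0035,"wz":0,"grip":0},
  {"tx":0.0004,"ty":0.0023,"tz":0.0215,"wx":0.0188,"wy":-0.0035,"wz":0,"grip":0},
  {"tx":0,"ty":0,"tz":0,"wx":0,"wy":0,"wz":0,"grip":0},
])

```text
t: 8.35
position: [515.8, -15.1, 66.6]
orientation: [-2.879, 0.262, -0.035]
force: [-0.4, -0.7, -1.5]
opening: 0.241
```

```bash
python3 look.py 8; python3 - <<'E'
from h import *
print('target tcp',[*cw(-.4,-8.2),66.3]); go([*cw(-.4,-8.2),66.3],down(YAW-np.pi/2,.25))
E
```

```text
pos [515.8 -15.1  66.6] case [-1.  -8.6] d/200 [-0.011 -0.043  0.417] rows50 1.677350238119458 w/90 [-0.1575  0.0298 -0.001 ] deg 14.43 f [-0.4 -0.7 -1.5] j [-0.43 -0.1  -0.43  1.31  0.24  1.31] t 8.35 op 0.241
target tcp [np.float64(515.4906696105505), np.float64(-14.383931839272407), 66.3]
pos [515.6 -14.7  66.1] case [-0.7 -8.3] d/200 [-0.     0.001  0.001] rows50 0.007130833956243279 w/90 [-0.0002  0.0005 -0.0013] deg 0.12 f [-0.1  0.2 -0.7] j [-0.43 -0.1  -0.43  1.31  0.24  1.31] t 8.45 op 0.247
```

View pics/wrist8.png

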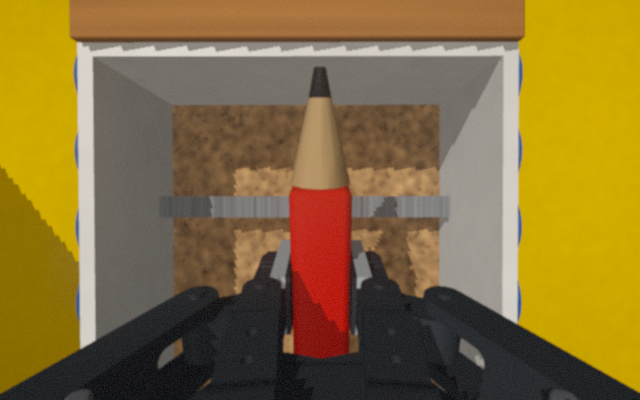

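View pics/side8.png

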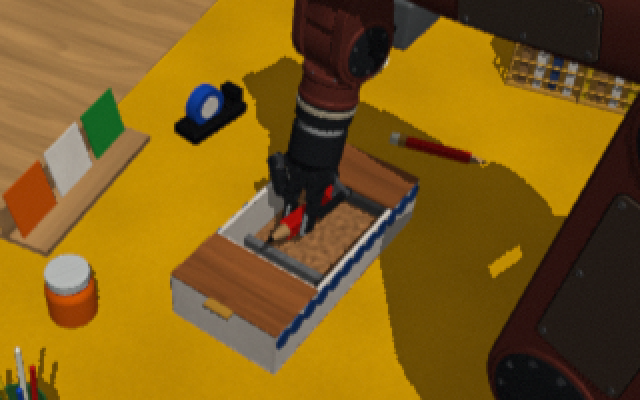

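Tracking exactly, with no slip and forces of about 1 N. Continuing: more tilt and forward.

Call:
jog_arm([
  {"tx":0.0015,"ty":0.008,"tz":0.021,"wx":0.0172,"wy":-0.0032,"wz":0,"grip":0},
  {"tx":0.0015,"ty":0.008,"tz":0.021,"wx":0.0172,"wy":-0.0032,"wz":0,"grip":0},
  {"tx":0.0015,"ty":0.008,"tz":0.021,"wx":0.0172,"wy":-0.0032,"wz":0,"grip":0},
  {"tx":0.0015,"ty":0.008,"tz":0.021,"wx":0.0172,"wy":-0.0032,"wz":0,"grip":0},
  {"tx":0.0042,"ty":0.023,"tz":0.0105,"wx":0.0063,"wy":-0.0012,"wz":0,"grip":0},
  {"tx":0.0042,"ty":0.023,"tz":0.0105,"wx":0.0063,"wy":-0.0012,"wz":0,"grip":0},
  {"tx":0.0042,"ty":0.023,"tz":0.0105,"wx":0.0063,"wy":-0.0012,"wz":0,"grip":0},
  {"tx":0.0042,"ty":0.023,"tz":0.0105,"wx":0.0063,"wy":-0.0012,"wz":0,"grip":0},
  {"tx":0.0042,"ty":0.023,"tz":0.0105,"wx":0.0063,"wy":-0.0012,"wz":0,"grip":0},
  {"tx":0.0042,"ty":0.023,"tz":0.0105,"wx":0.0063,"wy":-0.0012,"wz":0,"grip":0},
  {"tx":0,"ty":0,"tz":0,"wx":0,"wy":0,"wz":0,"grip":0},
])

```text
t: 9.55
position: [521.9, 20.0, 95.8]
orientation: [-2.711, 0.244, -0.055]
force: [-0.7, 1.0, -0.7]
opening: 0.242
```

```bash
python3 look.py 9; python3 - <<'E'
from h import *
go([*cw(33.9,-8.2),95.8],down(YAW-np.pi/2,.42))
E
```

```text
pos [521.9  20.   95.8] case [34.6 -8.3] d/200 [-0.042 -0.219  0.271] rows50 1.4033041660294816 w/90 [-0.2636  0.0496 -0.002 ] deg 24.14 f [-0.7  1.  -0.7] j [-0.46 -0.09 -0.39  1.39  0.4   1.27] t 9.55 op 0.242
pos [521.9  19.6  95.6] case [34.1 -8.3] d/200 [-0.001 -0.001  0.001] rows50 0.006443124817802867 w/90 [-0.0002  0.0012 -0.0016] deg 0.18 f [ 0.2  1.  -1.5] j [-0.46 -0.09 -0.39  1.39  0.4   1.27] t 9.65 op 0.243
```

View pics/wrist9.png

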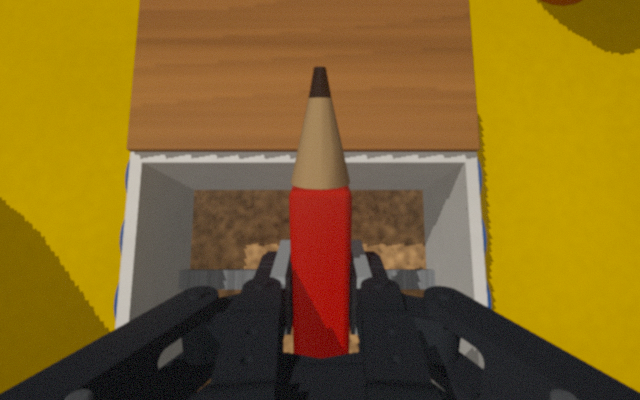

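View pics/side9.png

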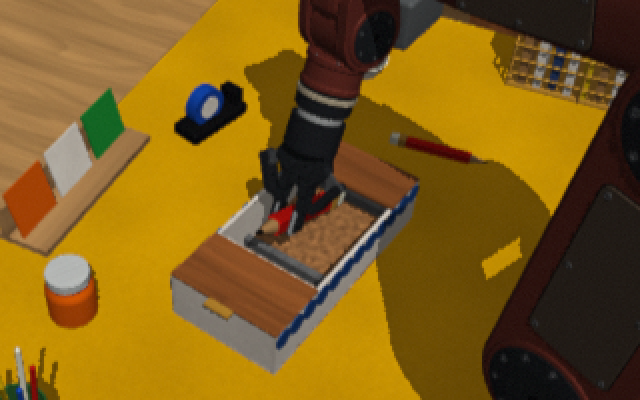

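Call:
jog_arm([
  {"tx":0.0058,"ty":0.0311,"tz":0.0133,"wx":0,"wy":0,"wz":0,"grip":0},
  {"tx":0.0058,"ty":0.0311,"tz":0.0133,"wx":0,"wy":0,"wz":0,"grip":0},
  {"tx":0.0058,"ty":0.0311,"tz":0.0133,"wx":0,"wy":0,"wz":0,"grip":0},
  {"tx":0.0058,"ty":0.0311,"tz":0.0133,"wx":0,"wy":0,"wz":0,"grip":0},
  {"tx":0.0058,"ty":0.0311,"tz":0.0133,"wx":0,"wy":0,"wz":0,"grip":0},
  {"tx":0.0058,"ty":0.0311,"tz":0.0133,"wx":0,"wy":0,"wz":0,"grip":0},
  {"tx":0,"ty":0,"tz":0.03,"wx":0,"wy":0,"wz":0,"grip":0},
  {"tx":0,"ty":0,"tz":0.03,"wx":0,"wy":0,"wz":0,"grip":0},
  {"tx":0,"ty":0,"tz":0.05,"wx":0,"wy":0,"wz":0,"grip":0},
  {"tx":0,"ty":0,"tz":0.05,"wx":0,"wy":0,"wz":0,"grip":0},
])

```text
t: 10.65
position: [528.9, 56.6, 144.6]
orientation: [-2.711, 0.245, -0.055]
force: [-0.4, -0.3, -0.6]
opening: 0.243
```

Call:
jog_arm([
  {"tx":0,"ty":0,"tz":0.07,"wx":0,"wy":0,"wz":0,"grip":0},
  {"tx":0,"ty":0,"tz":0.08,"wx":0,"wy":0,"wz":0,"grip":0},
  {"tx":0,"ty":0,"tz":0.08,"wx":0,"wy":0,"wz":0,"grip":0},
  {"tx":0,"ty":0,"tz":0.08,"wx":0,"wy":0,"wz":0,"grip":0},
  {"tx":0,"ty":0,"tz":0.06,"wx":0,"wy":0,"wz":0,"grip":0},
  {"tx":0,"ty":0,"tz":0.03,"wx":0,"wy":0,"wz":0,"grip":0},
  {"tx":0,"ty":0,"tz":0,"wx":0,"wy":0,"wz":0,"grip":0},
  {"tx":0,"ty":0,"tz":0,"wx":0,"wy":0,"wz":0,"grip":0},
  {"tx":0,"ty":0,"tz":0,"wx":0,"wy":0,"wz":0,"grip":0},
  {"tx":0,"ty":0,"tz":0,"wx":0,"wy":0,"wz":0,"grip":0},
])

```text
t: 11.65
position: [528.5, 57.0, 222.9]
orientation: [-2.711, 0.245, -0.053]
force: [-1.2, -0.6, -1.0]
opening: 0.243
```

```bash
python3 look.py 10; python3 - <<'E'
from h import *
o,p,R=st(); M=R.as_matrix(); print(p,o['force'],o['qd'].round(3),o['opening'])
# pencil axis = tool dir (case +x tilted): tool y or -y
y=M[:,1]; a=y if y[2]>0 else -y
g=p-M[:,2]*16.3; mid=g-40.8*a; print('mid',mid,'tip',mid+120*a,'butt',mid-120*a,'dist opening',np.linalg.norm(mid[:2]-cw(-10,0)))
cv2.imwrite('pics/top10.png',np.ascontiguousarray(optics.camera('top')[:,:,::-1]))
E
```

```text
pos [528.5  57.  222.9] case [72.1 -8.1] d/200 [-0.075 -0.404 -0.365] rows50 2.1964746247431775 w/90 [-0.2635  0.0489 -0.0015] deg 24.12 f [-1.2 -0.6 -1. ] j [-0.38 -0.14 -0.21  1.59  0.41  1.35] t 11.65 op 0.243
[528.63989457  56.93078964 223.15485936] [ 0.29412855 -0.51291456 -1.27816317] [-0.    -0.001  0.002  0.    -0.     0.001] 0.24262527894101568
mid [520.76141201  13.74479425 221.3578299 ] tip [540.36944686 121.4971186  270.39823738] butt [501.15337717 -94.00753011 172.31742242] dist opening 39.10266204700182
```

View pics/wrist10.png

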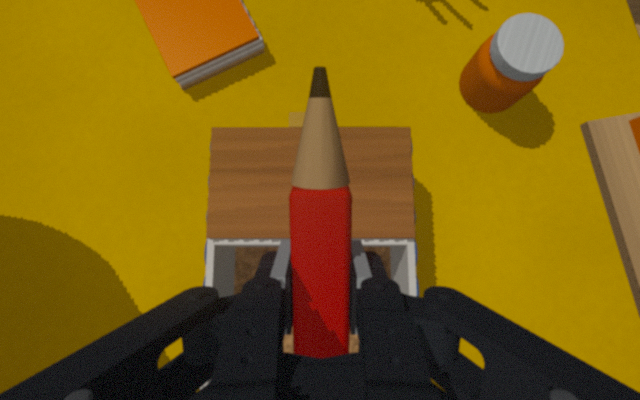

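View pics/side10.png

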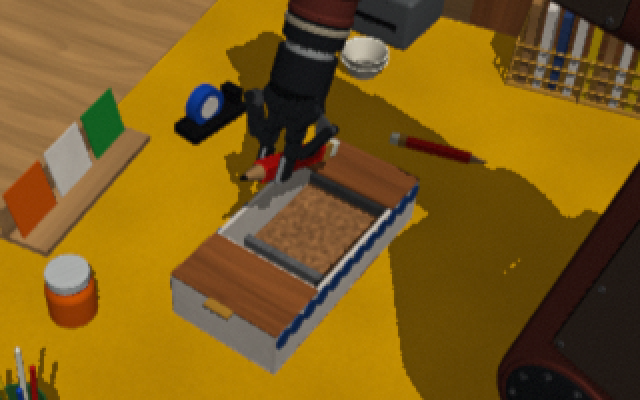

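View pics/top10.png

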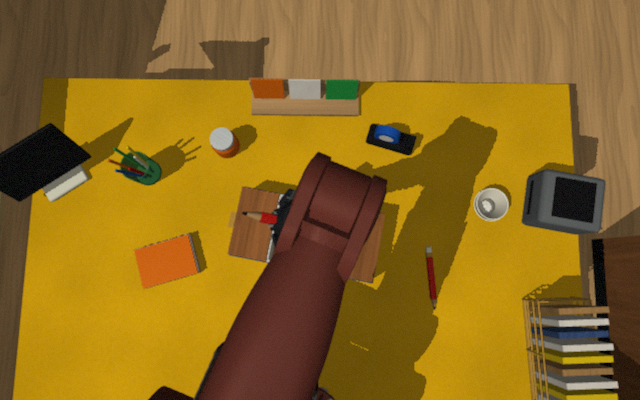

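The pencil is up and held: tip at (242,178) in the side view and (320,67) in the wrist view. The lid is shut and the tray is empty. The bystanders sit at their starting pixels. I'll check the tip height from two views, then hand in.

```bash
python3 - <<'E'
from h import *
from plant import job
s=optics.calibration('side');t=optics.calibration('top');w=np.load('pics/w10.npy',allow_pickle=True).item()
P=tri([ray(s,242.5/2-.5+200,178.5/2-.5+100),ray(w,320,68)]); print('tip',P)
P2=tri([ray(s,242.5/2-.5+200,178.5/2-.5+100),ray(t,244,213)]); print(P2)
if P[2]>230: print(job.hand_in())
E
```

```text
tip [538.45866899 120.42659188 272.00536505]
[538.79367913 115.8293928  267.3279225 ]
the job is handed in; nothing more can be done
None
```

The lid is shut and the red jumbo pencil is out of the tray. I handed the job in at about 12 s, with the gripper holding it still above the case. The hand-in reports no verdict.

- **Lid:** I pushed it past its balance point with the closed fingers, and it fell flat. It still looks shut in the last pictures.
- **Pencil:** I gripped it with 80 N ahead of its middle and lifted it off the rests. I then tilted it point-up to 0.42 rad, slid it forward out from under the cover, and raised it. The wrist force stayed within about 3 N, and the pencil did not slip in the gripper.
- **Final position:** The tip is at about 270 mm by arm pose; two pairs of camera views gave 272 and 267. The eraser end is at about 172 mm, worked out from the arm pose only, so the lowest point is about 86 mm above the case top. The pencil's middle is 39 mm from the opening, seen from above, and the joints were at rest.
- **Bystanders:** In the last pictures they stand at the same pixels as at the start.

Three things did not go cleanly:
- **Refused moves:** The first two move calls were refused because the rows left out fields. Nothing moved.
- **Case position:** My first fit of the case, from the top and side cameras, was about 3.5 mm off along its length from the wrist views. I corrected it before lifting.
- **Early tip reading:** One tip height came out at 54 mm, probably because the tip was hidden in the side view. I dropped it after two wrist views gave 36.6 mm.

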